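Probe the weld, then hold the spring clamp open

TASK

Check the L-shaped weld on the bracket in the clamping fixture: take the yellow probe pen from its stand and run its tip slowly (about 3 to 5 cm/s), lightly touching or just above the bead, from the end with the green dot, round the corner, to the end with the white dot, then hang the pen back upright in its stand and let go of it. Then pull the orange T-handle of the spring-return clamp out until its yellow pointer stands over the red clip, so that a colleague can lift the bracket out, and keep it there: the program finishes while the gripper is still holding the handle at the mark. Do not shift the bracket or the red clip and leave the other things on the bench where they are.

Things in the scene. Friction and masses are not known exactly. Their poses are not given: they have to be found in the camera images.
- probe: yellow and steel probe pen, 120 mm long, about 120 g, standing vertically, tip down. Origin at the tip, z up along the pen. From the tip up: steel nose narrowing to a 2 mm radius tip, 18 mm thick steel barrel to 60 mm, black collar 36 mm across from 60 to 66 mm, yellow round grip 18 mm thick from 66 to 120 mm (take it here from above, any yaw).
- probe_tip (a point): the tip (lowest point) of the probe pen
- stand: fixed white block, 60 x 60 mm and 70 mm tall, on a low 90 mm square foot (6 mm thick), with an upright through hole 26 mm wide in its middle, mouth slightly chamfered. Origin at the centre of its underside. The pen hangs in it by its collar, which rests on the top face, so that the tip is then 10 mm above the bench.
- fixture: fixed fixture plate 300 x 190 x 15 mm with a blue slide guide (top 55 mm above the bench). Origin on the bench; the plate runs from x -170 to +130 mm and y -95 to +95 mm in its frame. Its own -x is the direction in which the handle is pulled (about the robot's right, world -y, at every start within 0.3 rad); its y axis lies along the T-handle's bar.
- bracket: loose dark steel bracket, plate 100 x 150 x 10 mm, 0.9 kg, on the fixture plate between low pins, top face 25 mm above the bench, upright lug 30 mm tall at its +y edge. Axes about as the fixture's, origin at the centre of its underside. Copper-coloured L-shaped weld bead 7 mm wide on top, 2 mm proud and not solid: the tip runs on the plate.
- seam_start (a point): start of the weld path, beside the green dot, on the plate's top face (25 mm above the bench), at (-10, -60, 10) mm in the bracket's frame
- seam_corner (a point): the corner of the weld path, at (-10, 20, 10) mm in the bracket's frame: 80 mm from the start along the bracket's +y
- seam_end (a point): end of the weld path, beside the white dot, at (40, 20, 10) mm in the bracket's frame: 50 mm from the corner along the bracket's +x
- pull_handle: orange T-handle of the clamp's slide: round bar 18 mm thick, 90 mm long along its y axis, on a thinner upright post (14 mm) below its middle. Origin at the middle of the bar, 95 mm above the bench; 40 mm of free height over the blue guide. Axes as the fixture's; pinch it from above with the fingers on its -x and +x sides. It moves straight along the fixture's -x when pulled.
- clamp_slide (a joint): travel of the clamp slide and handle, m: 0 fully home, grows as the handle is pulled, at most 0.065. A spring pulls it home with about 6 N at 0, rising 1.8 N per 10 mm (about 15 N at 50 mm).
- pointer (a point): end of the yellow pointer fixed to the slide, over the white scale rail, 40 mm above the bench; it moves with the handle, 78 mm beside it in the fixture's -y
- mark (a point): centre of the red clip (10 mm long along the travel) on the scale rail, 36 mm above the bench; the pointer passes 1 mm over it. It sits 28 to 50 mm of travel from the pointer's home position, along the fixture's -x, and does not move.
- hammer: bystander: hammer lying at the back of the bench; leave it alone
- wire_brush: bystander: brush lying on the left; leave it alone
- wrench: bystander: wrench lying behind the pen stand; leave it alone
- spray_can: bystander: spray can with blue label, 60 mm across, 160 mm tall, on the left; leave it alone
- magnet: bystander: red welding magnet, 100 x 18 mm, 80 mm tall, at the back right; leave it alone
- pipe_offcut: bystander: short steel pipe, 60 mm across, 50 mm tall, at the back left; leave it alone
- nut_tin: bystander: round aluminium bowl, 90 mm across, 40 mm tall, at the back right; leave it alone
There are look-alikes about, which are no part of the job. Leave any pink or purple look-alike of the probe alone.

How it is judged:
On the way, in this order (a step that is already met when the one before it is completed fails the run):
1. the held pen's tip is on the weld at the green-dot end of the weld (6 mm to either side, at most 7 mm above) (x of probe_tip in the frame of seam_start between -0.006 and 0.006 m and y of probe_tip in the frame of seam_start between -0.006 and 0.006 m and z of probe_tip in the frame of seam_start between -0.004 and 0.007 m and contact force between the fingers and probe above 0.5 N), for 0.02 s.
2. the held pen's tip is on the weld a quarter along the first leg (6 mm to either side, at most 7 mm above) (x of probe_tip in the frame of seam_start between -0.006 and 0.006 m and y of probe_tip in the frame of seam_start between 0.014 and 0.026 m and z of probe_tip in the frame of seam_start between -0.004 and 0.007 m and contact force between the fingers and probe above 0.5 N), for 0.02 s.
3. the held pen's tip is on the weld half-way along the first leg (6 mm to either side, at most 7 mm above) (x of probe_tip in the frame of seam_start between -0.006 and 0.006 m and y of probe_tip in the frame of seam_start between 0.034 and 0.046 m and z of probe_tip in the frame of seam_start between -0.004 and 0.007 m and contact force between the fingers and probe above 0.5 N), for 0.02 s.
4. the held pen's tip is on the weld three quarters along the first leg (6 mm to either side, at most 7 mm above) (x of probe_tip in the frame of seam_start between -0.006 and 0.006 m and y of probe_tip in the frame of seam_start between 0.054 and 0.066 m and z of probe_tip in the frame of seam_start between -0.004 and 0.007 m and contact force between the fingers and probe above 0.5 N), for 0.02 s.
5. the held pen's tip is on the weld at the corner (6 mm to either side, at most 7 mm above) (x of probe_tip in the frame of seam_start between -0.006 and 0.006 m and y of probe_tip in the frame of seam_start between 0.074 and 0.086 m and z of probe_tip in the frame of seam_start between -0.004 and 0.007 m and contact force between the fingers and probe above 0.5 N), for 0.02 s.
6. the held pen's tip is on the weld a third along the second leg (6 mm to either side, at most 7 mm above) (x of probe_tip in the frame of seam_corner between 0.011 and 0.023 m and y of probe_tip in the frame of seam_corner between -0.006 and 0.006 m and z of probe_tip in the frame of seam_corner between -0.004 and 0.007 m and contact force between the fingers and probe above 0.5 N), for 0.02 s.
7. the held pen's tip is on the weld two thirds along the second leg (6 mm to either side, at most 7 mm above) (x of probe_tip in the frame of seam_corner between 0.028 and 0.04 m and y of probe_tip in the frame of seam_corner between -0.006 and 0.006 m and z of probe_tip in the frame of seam_corner between -0.004 and 0.007 m and contact force between the fingers and probe above 0.5 N), for 0.02 s.
8. the held pen's tip is on the weld at the white-dot end (6 mm to either side, at most 7 mm above) (x of probe_tip in the frame of seam_corner between 0.044 and 0.056 m and y of probe_tip in the frame of seam_corner between -0.006 and 0.006 m and z of probe_tip in the frame of seam_corner between -0.004 and 0.007 m and contact force between the fingers and probe above 0.5 N), for 0.02 s.
9. the pen hangs by its collar, upright in its stand, let go (horizontal distance between probe and stand below 0.007 m and angle between probe's own z axis and vertical below 0.12 rad and z of probe in the frame of stand between 0.005 and 0.015 m and contact force between each of the arm, the fingers and probe below 0.1 N), for 0.2 s.
10. the fingers hold the handle with the pointer over the red clip (x of pointer in the frame of mark between -0.005 and 0.005 m and contact force between the fingers and pull_handle above 3 N), for 0.5 s.
At the end, for the whole second after the job is handed in: The gripper's fingers still hold the T-handle (over 3 N) with the pointer at rest within 5 mm of the middle of the red clip along the travel; the pen hangs upright in its stand, let go (within 7 mm of the hole's axis); the bracket lies within 8 mm of where it was (all of step 9 and all of step 10 and distance of bracket from where it was at the start of the episode below 0.008 m and velocity of joint clamp_slide between -0.02 and 0.02 m/s); the arm keeps its last pose, push and grip.
It fails at once if the pen runs along the weld faster than 0.12 m/s (z of probe_tip in the frame of bracket between 0 and 0.017 m and x of probe_tip in the frame of bracket between -0.02 and 0.05 m and y of probe_tip in the frame of bracket between -0.07 and 0.03 m and linear speed of probe above 0.12 m/s).
It fails at once if the pen is pressed on the bracket with more than 25 N (contact force between probe and bracket above 25 N).
It fails at once if the bracket is shifted by more than 8 mm (distance of bracket from where it was at the start of the episode above 0.008 m).
It fails at once if the red clip is shifted by more than 4 mm (distance of mark from where it was at the start of the episode above 0.004 m).
It fails at once if another thing on the bench is moved by more than 30 mm (distance of any of hammer, wire_brush, wrench, spray_can, magnet, pipe_offcut, nut_tin from where it was at the start of the episode above 0.03 m).
It also fails if it takes over 64 s, if anything falls off the work surface, if the arm or the gripper's body presses on something with over 40 N, if the wrist force passes 120 N, or if a joint passes its speed limit or range.

ROBOT

A 6-joint arm with a two-finger parallel gripper is mounted at the origin on the work surface. World frame = base frame: x ahead of the robot, y to its left, z up, the work surface at z = 0. Lengths are in m, angles in rad, forces in N, time in s.
With the tool pointing down it reaches from about 0.35 to 0.95 m from the base axis. Payload 17.4 kg.
Tool frame: the origin (TCP) lies on the centre line of the jaws, within the pads' length; the fingertips stand 17 mm ahead of it and the grasp point (between the pads) lies 2 mm behind it; z points along the fingers, y is the direction in which the jaws open and shut (so a half turn about z gives the same grasp; the last joint's range is limited). The gripper opens to 93 mm and grips with 3 to 60 N. Pads are 15 mm wide; open, the fingers measure 128 mm over their backs; the gripper's body (75 mm by 188 mm) begins 65 mm behind the grasp point.
Start: joints at [-1.249, 0.116, 1.442, -0, 1.584, -0.038], TCP at [0.238, -0.632, 0.236] pointing down, gripper open.
Joint ranges: [-2.83, 2.83], [-0.83, 2.19], [0.07, 2.5], [-1.14, 4.28], [0.01, 3], [-2.97, 2.97]. Speed limits (rad/s): [1.89, 1.89, 2.22, 3.14, 3.14, 3.14].

INTERFACE

Orientations are given as a rotation vector (axis times angle).
In Python, from workcell import bot gives the robot as it stands. The module is installed in compiled form; this text tells all that it offers.
- The arm moves only by the tool move_arm, never from a script. Its argument "plan" is a list of rows, each a list of 6 numbers: the shift along the world's x, y, z in mm, then the turn, a rotation vector about the world's x, y, z in rad. A call has 1 to 8 rows; each row shifts and turns the pose as measured when the row begins; what a row does not reach is not made up. A row lasts 1/12 s, in which the tool goes at most 41.7 mm and 7.16 degrees, less where a joint would pass 70% of its speed; a pose out of reach is approached as far as the arm can. A call with a gripper value outside its range is refused whole. "fingers" is the finger opening in mm, from 0 to 93, set as the call begins (left out, the last holds). The fingers move at their own pace and stop on an object; the grip force is fixed at half the most. Time passes only in rows, so rows that do not move let the fingers close. It gives the time, the measured TCP pose, the force and the opening at its end, in the units of the state.
- bot.get_obs(): the state, without advancing time (a new reading comes with each control period).
- bot.read_camera(name): name is "side" or "top" or "wrist"; returns the picture (384x512x3 uint8, red, green, blue); there is no depth.
- bot.get_calibration(name): a dict with "camera_matrix" (3x3 intrinsics, pixels), "k1" (the pictures are not rectified: a ray, as slopes to the right and down, at radius r is drawn at 1 + k1 r^2 times it, then the intrinsics apply), "rvec" (rotation vector, rad) and "tvec" (3), from world to camera coordinates, as OpenCV has them; the wrist camera has in their place "hand_eye" (4x4, takes a point from camera to tool coordinates, whose origin is the TCP and whose axes are the flange's). Camera axes: x right, y down, z forward; pixel columns grow to the right and rows downward; lengths in m; the calibration is good to about 2 mm. A picture is of the moment at which its call begins: read the wrist's pose just before it. get_calibration takes no time and is no camera call.
- bot.finish_job(): hands the job in, once; it reports no verdict.
The state is a dict: "time_s": time; "joint_positions": joint angles; "dq": joint speeds; "tau": joint torques, N m; "eef_pos": TCP position; "eef_rot": TCP orientation; "contact_force": force on the tool from outside, world axes, zero at the start; "ft_torque": the same for the moment, N m; "finger_gap": opening from 0.0 (shut) to 1.0 (fully open).
Only numpy, scipy, OpenCV 4.12 (cv2) and the standard library are available. Lean on these libraries where they do the work, as an engineer would, in place of code of your own. Each camera call takes 0.05 s, during which the arm holds its last target. There are 200 camera calls.

## Working session

There is one attempt and no reset: what is moved stays moved. The work goes in short steps, Python scripts to look and compute and a tool call to move; the robot and the scene stay as the last step left them, time stands still between calls to the robot, and variables do not carry over. Pictures are saved under pics/ and viewed, about 8 in all and at most 12, crops included, and the job is handed in when it is done.

Besides the shell and the picture viewer there is one more tool, called after "Request:" as name([rows], argument=value, ...), one row to a line, values as JSON. move_arm: Moves the arm, as the interface text tells. Its arguments: {"type":"object","properties":{"plan":{"type":"array","items":{"type":"array","items":{"type":"number"}}},"fingers":{"type":"number"}},"required":["plan"]}

```bash
mkdir -p pics; cat > h.py <<'E'
import numpy as np, cv2
from scipy.spatial.transform import Rotation as R
from workcell import bot
def cam(name,obs=None):
    c=bot.get_calibration(name); K=np.array(c["camera_matrix"]); k1=c["k1"]
    if "rvec" in c:
        Rw=R.from_rotvec(np.ravel(c["rvec"])).as_matrix(); t=np.ravel(c["tvec"])
        return K,k1,Rw.T,-Rw.T@t     # cam->world rotation, centre
    H=np.array(c["hand_eye"]); Rt=R.from_rotvec(obs["eef_rot"]).as_matrix()
    return K,k1,Rt@H[:3,:3],Rt@H[:3,3]+np.array(obs["eef_pos"])
def ray(C,uv):
    K,k1,Rm,o=C
    p=cv2.undistortPoints(np.array([[uv]],float),K,np.array([k1,0,0,0.]))[0,0]
    d=Rm@np.array([p[0],p[1],1]); return o,d/np.linalg.norm(d)
def onplane(C,uv,z):
    o,d=ray(C,uv); return o+d*(z-o[2])/d[2]
def proj(C,P):
    K,k1,Rm,o=C
    q=Rm.T@(np.array(P)-o); s=q[:2]/q[2]; s=s*(1+k1*(s@s)); return K[:2,:2]@s+K[:2,2]
def blobs(im,lo,hi,mina=8):
    m=cv2.inRange(cv2.cvtColor(im,cv2.COLOR_RGB2HSV),np.array(lo),np.array(hi))
    n,l,s,c=cv2.connectedComponentsWithStats(m)
    return [(s[i][4],c[i].round(1).tolist(),s[i][:4].tolist()) for i in range(1,n) if s[i][4]>=mina]
def snap(name,fn):
    obs=bot.get_obs(); im=bot.read_camera(name); cv2.imwrite(f"pics/{fn}.png",im[:,:,::-1]); np.save(f"pics/{fn}.npy",im)
    return im,cam(name,obs),obs
E
python3 - <<'E'
from h import *
for n in("top","side","wrist"):
    im,C,o=snap(n,n+"0"); print(n,C[3].round(3),C[2][:,2].round(2))
print(o["time_s"],o["eef_pos"],o["eef_rot"],o["contact_force"])
a=np.hstack([cv2.imread("pics/top0.png")]);cv2.imwrite("pics/top0b.png",cv2.resize(a,(800,600)))
cv2.imwrite("pics/side0b.png",cv2.resize(cv2.imread("pics/side0.png"),(800,600)))
E
```

```text
top [0.415 0.031 1.091] [ 0.16  0.01 -0.99]
side [0.017 0.582 0.765] [ 0.54 -0.53 -0.65]
wrist [ 0.303 -0.607  0.383] [-0.24 -0.09 -0.97]
0.1 [ 0.23759756 -0.63162503  0.23499725] [-3.08987269e+00 -5.61959012e-01  2.50883390e-04] [-0.84553266  0.0335394  -0.21205739]
```

View pics/top0b.png

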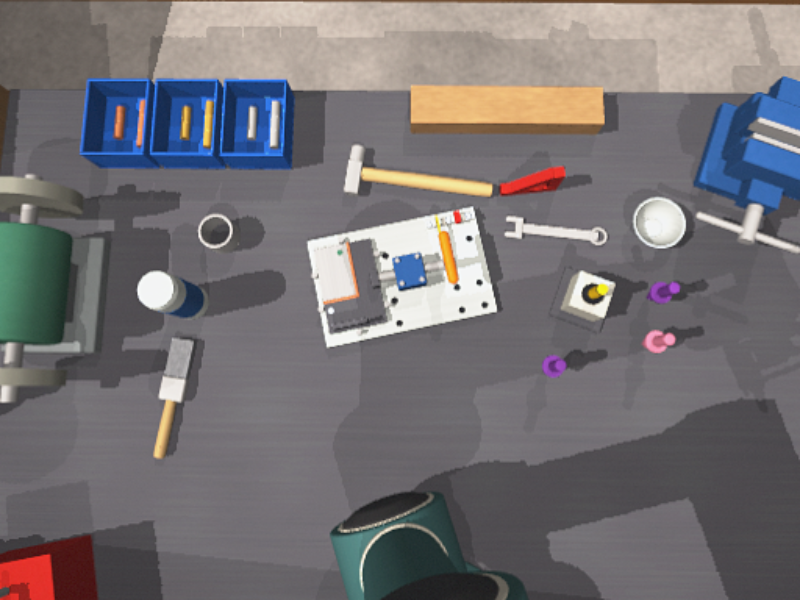

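View pics/side0b.png

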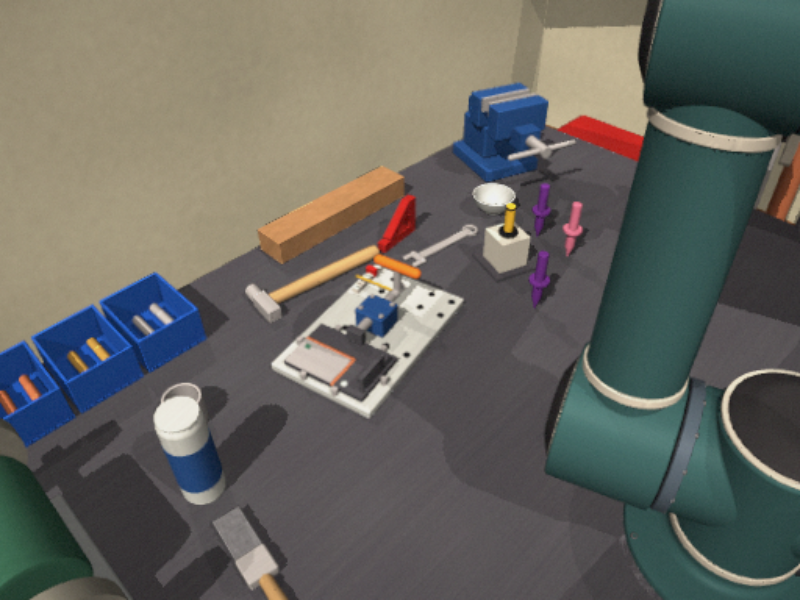

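The top view shows the yellow pen in the white stand at about (598,290) of 800x600. Look-alikes are purple pens at (660,290) and (553,365), a pink one at (658,341), and yellow sticks in a bin at (186,122) and (208,122). The pen I want is the yellow one with the black collar in the white stand. The T-handle is at (448,257), the pointer at (438,220), the red clip at (457,216), and the L weld starts near the green dot at (340,250).

```bash
python3 - <<'E'
from h import *
T=np.load("pics/top0.npy");S=np.load("pics/side0.npy");C=cam("top");D=cam("side")
for nm,lo,hi in(("yellow",(24,150,120),(34,255,255)),("orange",(5,140,120),(20,255,255)),("red",(0,170,110),(4,255,255)),("green",(40,80,60),(85,255,255))):
    print(nm,"TOP",[b for b in blobs(T,lo,hi) if 200<b[1][0]<420 and 100<b[1][1]<230]);print("   SIDE",[b for b in blobs(S,lo,hi) if 150<b[1][0]<350 and 100<b[1][1]<260])
t=cv2.resize(T[125:225,190:410],None,fx=3.6,fy=3.6,interpolation=cv2.INTER_CUBIC);cv2.imwrite("pics/crop1.png",t[:,:,::-1])
E
```

```text
yellow TOP [(np.int32(12), [279.9, 143.6], [279, 139, 3, 10]), (np.int32(41), [384.9, 184.8], [381, 182, 8, 7])]
   SIDE [(np.int32(16), [326.8, 131.6], [324, 130, 6, 4])]
orange TOP [(np.int32(169), [286.8, 164.2], [281, 148, 12, 34]), (np.int32(67), [224.7, 175.7], [216, 155, 14, 38]), (np.int32(8), [210.5, 192.6], [207, 192, 8, 2])]
   SIDE [(np.int32(210), [253.6, 169.9], [239, 162, 30, 17]), (np.int32(58), [215.6, 228.4], [198, 216, 29, 30])]
red TOP [(np.int32(371), [341.5, 115.9], [320, 107, 42, 17]), (np.int32(24), [292.3, 138.8], [290, 136, 5, 7])]
   SIDE [(np.int32(305), [253.8, 143.3], [242, 125, 24, 37]), (np.int32(28), [237.2, 172.2], [234, 170, 7, 6])]
green TOP []
   SIDE []
```

View pics/crop1.png

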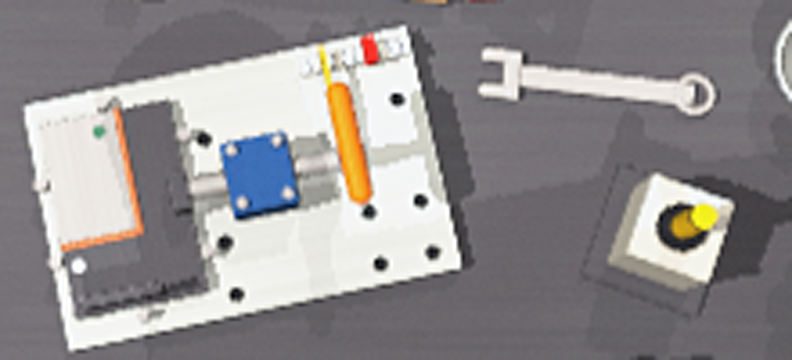

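Close crop confirms the choice: the yellow pen top is at crop (706,218), over the black collar on the white stand. The weld runs from (118,108) via the corner (140,232) to (62,247). The clip is at (371,48) and the pointer at (324,60).

```bash
python3 - <<'E'
from h import *
C=cam("top");D=cam("side")
f=lambda u,v:(190+(u+.5)/3.6-.5,125+(v+.5)/3.6-.5)
P=lambda u,v,z:onplane(C,f(u,v),z)
print("pen top",P(706,218,.130).round(4),"collar",P(684,226,.076).round(4))
st=[P(*p,.070) for p in((650,174),(735,204),(713,288),(628,258))];print("stand",np.mean(st,0).round(4),np.round(st,3).tolist())
pl=[P(*p,.015) for p in((25,103),(408,27),(462,268),(70,350))];print("plate",np.round(pl,4).tolist())
e=pl[0]-pl[1]+pl[3]-pl[2];yaw=np.arctan2(e[1],e[0]);print("yaw of fixture x",yaw,[np.linalg.norm(pl[i]-pl[(i+1)%4]).round(3) for i in range(4)])
ex=np.array([np.cos(yaw),np.sin(yaw),0]);org=np.mean(pl,0)+.02*ex;print("fixture org",org.round(4))
for n,p in(("seam_start",(119,110)),("corner",(140,232)),("end",(64,247))):print(n,P(*p,.027).round(4))
print("handle ends",P(337,85,.104).round(4),P(362,202,.104).round(4),"clip",P(371,48,.036).round(4),"ptr",P(324,60,.04).round(4))
o=bot.get_obs();print(R.from_rotvec(o["eef_rot"]).as_matrix().round(3).tolist(),o["finger_gap"])
E
```

```text
pen top [ 0.5597 -0.2535  0.13  ] collar [ 0.562  -0.2538  0.076 ]
stand [ 0.5594 -0.2535  0.07  ] [[0.6, -0.233, 0.07], [0.579, -0.292, 0.07], [0.519, -0.274, 0.07], [0.54, -0.215, 0.07]]
plate [[0.6607, 0.2265, 0.015], [0.7229, -0.0652, 0.015], [0.5376, -0.1044, 0.015], [0.4739, 0.1862, 0.015]]
yaw of fixture x 1.7837925012053784 [np.float64(0.298), np.float64(0.189), np.float64(0.297), np.float64(0.191)]
fixture org [0.5946 0.0803 0.015 ]
seam_start [0.6532 0.1534 0.027 ]
corner [0.5608 0.1353 0.027 ]
end [0.5491 0.1913 0.027 ]
handle ends [ 0.6552 -0.0074  0.104 ] [ 0.5726 -0.0248  0.104 ] clip [ 0.7004 -0.0355  0.036 ] ptr [ 6.898e-01 -2.000e-04  4.000e-02]
[[0.936, 0.352, -0.0], [0.352, -0.936, 0.001], [0.0, -0.001, -1.0]] 0.9966696149835307
```

Request:
move_arm([
  [26,31,0,0,0,-0.05],
  [26,31,0,0,0,-0.05],
  [26,31,0,0,0,-0.05],
  [26,31,0,0,0,0],
  [26,31,0,0,0,0],
  [26,31,0,0,0,0],
  [26,31,0,0,0,0],
  [26,31,0,0,0,0],
], fingers=60)

```text
time_s: 0.82
eef_pos: [0.445, -0.378, 0.2313]
eef_rot: [-3.123, -0.3, 0.004]
contact_force: [0.8, 0.0, -0.4]
finger_gap: 0.642
```

Request:
move_arm([
  [26,31,0,0,0,0],
  [26,31,0,0,0,0],
  [20,24,0,0,0,0],
  [0,0,0,0,0,0],
])

```text
time_s: 1.15
eef_pos: [0.5216, -0.283, 0.2309]
eef_rot: [-3.121, -0.307, 0.003]
contact_force: [0.6, 0.3, 0.8]
finger_gap: 0.645
```

```bash
python3 - <<'E'
from h import *
im,C,o=snap("wrist","w1")
print(o["eef_pos"],blobs(im,(24,130,100),(34,255,255),40))
cv2.circle(im,tuple(int(x) for x in proj(C,(.5597,-.2535,.13))),4,(255,0,255),1)
cv2.imwrite("pics/w1b.png",im[:,:,::-1])
E
```

```text
[ 0.52157383 -0.28296191  0.23094507] [(np.int32(157), [30.7, 18.4], [25, 0, 12, 38]), (np.int32(298), [229.3, 144.3], [220, 135, 19, 20])]
```

View pics/w1b.png

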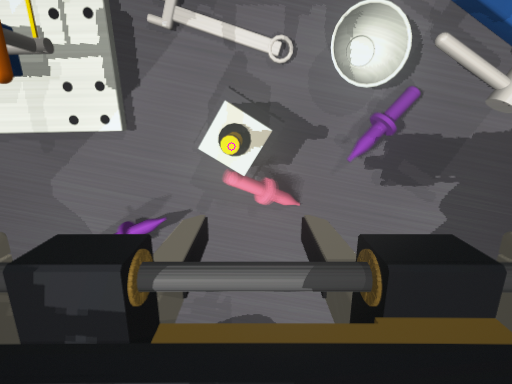

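The wrist view confirms the yellow pen at (231,146) in the white stand, matching the projected estimate. The purple and pink pens stand clear of the fingers' path.

Request:
move_arm([
  [19,15,0,0,0,0],
  [19,14.5,0,0,0,0],
  [0,0,-20,0,0,0],
  [0,0,0,0,0,0],
], fingers=60)

```text
time_s: 1.53
eef_pos: [0.5586, -0.2557, 0.2103]
eef_rot: [-3.122, -0.306, 0.005]
contact_force: [-0.6, -0.4, -2.0]
finger_gap: 0.646
```

```bash
python3 - <<'E'
from h import *
im,C,o=snap("wrist","w2")
for lo in((24,130,100),(24,130,190)):
  for b in blobs(im,lo,(34,255,255),40): print(b,onplane(C,b[1],.130).round(4))
print(o["eef_pos"],proj(C,(.5597,-.2535,.13)))
g=cv2.inRange(im,np.array([170]*3),np.array([255]*3));
cs,_=cv2.findContours(g,cv2.RETR_EXTERNAL,cv2.CHAIN_APPROX_SIMPLE)
for c in cs:
  if cv2.contourArea(c)>800:
    b=cv2.boxPoints(cv2.minAreaRect(c)); print(cv2.contourArea(c),b.round().tolist(),np.mean([onplane(C,p,.07) for p in b],0).round(4),[onplane(C,p,.07)[:2].round(3).tolist() for p in b])
E
```

```text
(np.int32(345), [37.4, 38.0], [28, 0, 20, 75]) [ 0.6497 -0.0727  0.13  ]
(np.int32(299), [250.6, 194.6], [241, 185, 20, 20]) [ 0.5617 -0.2512  0.13  ]
(np.int32(271), [36.8, 37.3], [28, 0, 19, 75]) [ 0.6501 -0.0722  0.13  ]
(np.int32(283), [250.7, 194.9], [242, 186, 19, 19]) [ 0.5615 -0.2513  0.13  ]
[ 0.55861033 -0.25568289  0.21034481] [252.82262665 197.3197048 ]
2989.0 [[213.0, 188.0], [242.0, 141.0], [290.0, 169.0], [262.0, 217.0]] [ 0.561  -0.2515  0.07  ] [[0.543, -0.213], [0.599, -0.234], [0.58, -0.289], [0.521, -0.27]]
7567.0 [[-3.0, 93.0], [129.0, 88.0], [132.0, 164.0], [0.0, 169.0]] [ 0.5749 -0.0548  0.07  ] [[0.598, 0.011], [0.628, -0.116], [0.553, -0.125], [0.521, 0.011]]
5695.0 [[332.0, 83.0], [397.0, 18.0], [453.0, 75.0], [389.0, 139.0]] [ 0.6845 -0.3664  0.07  ] [[0.671, -0.31], [0.736, -0.353], [0.7, -0.422], [0.63, -0.381]]
2294.5 [[156.0, 52.0], [167.0, 20.0], [313.0, 73.0], [302.0, 105.0]] [ 0.6705 -0.2147  0.07  ] [[0.666, -0.138], [0.694, -0.146], [0.676, -0.29], [0.646, -0.286]]
1494.5 [[37.0, 16.0], [64.0, 11.0], [77.0, 77.0], [50.0, 83.0]] [ 0.6508 -0.0463  0.07  ] [[0.674, -0.028], [0.683, -0.052], [0.628, -0.065], [0.618, -0.04]]
2029.0 [[71.0, 16.0], [113.0, 14.0], [116.0, 78.0], [74.0, 80.0]] [ 0.6577 -0.0799  0.07  ] [[0.68, -0.058], [0.69, -0.096], [0.635, -0.103], [0.625, -0.062]]
1712.5 [[-5.0, 1.0], [26.0, -5.0], [39.0, 60.0], [9.0, 66.0]] [ 0.6575 -0.01    0.07  ] [[0.679, 0.009], [0.69, -0.018], [0.637, -0.03], [0.625, -0.001]]
```

Request:
move_arm([
  [2.5,3.5,-20,0,0,0],
  [0,0,-25,0,0,0],
  [0,0,-25,0,0,0],
  [0,0,-15,0,0,0],
  [0,0,-10,0,0,0],
  [0,0,0,0,0,0],
])

```text
time_s: 2.08
eef_pos: [0.5591, -0.2589, 0.1216]
eef_rot: [3.126, 0.296, 0.006]
contact_force: [-0.8, 0.1, -0.5]
finger_gap: 0.645
```

Request:
move_arm([
  [2,7,-6,0,0,0],
  [0,0,-6,0,0,0],
  [0,0,-3,0,0,0],
  [0,0,0,0,0,0],
])

```text
time_s: 2.42
eef_pos: [0.5618, -0.253, 0.1093]
eef_rot: [3.124, 0.293, 0.011]
contact_force: [0.1, 0.5, -0.0]
finger_gap: 0.644
```

Request:
move_arm([
  [-1,1,-5,0,0,0],
  [0,0,0,0,0,0],
])

```text
time_s: 2.58
eef_pos: [0.5611, -0.2521, 0.1049]
eef_rot: [3.123, 0.293, 0.013]
contact_force: [-0.8, -0.2, 0.4]
finger_gap: 0.644
```

Request:
move_arm([
  [0,0,0,0,0,0],
  [0,0,0,0,0,0],
  [0,0,0,0,0,0],
  [0,0,0,0,0,0],
  [0,0,0,0,0,0],
  [0,0,0,0,0,0],
], fingers=0)

```text
time_s: 3.08
eef_pos: [0.5615, -0.2522, 0.1059]
eef_rot: [3.123, 0.294, 0.015]
contact_force: [-0.0, -0.5, -0.7]
finger_gap: 0.266
```

```bash
python3 -c "
from workcell import bot
o=bot.get_obs();print(o)"
```

```text
{'time_s': 3.0833, 'joint_positions': array([-4.63836852e-01,  4.57677441e-02,  1.72931502e+00,  6.51889218e-04,
        1.35585531e+00,  9.19244985e-01]), 'dq': array([ 0.00087844, -0.00037832, -0.00090302,  0.00044058,  0.00046718,
       -0.00105558]), 'tau': array([ 1.00116630e-02, -6.32405734e+01, -5.93464065e+01,  6.17581839e-02,
       -1.03260234e-01,  4.81874467e-04]), 'eef_pos': array([ 0.56147481, -0.25215446,  0.10593119]), 'eef_rot': array([3.12267571, 0.29373573, 0.01470642]), 'contact_force': array([-0.04145793, -0.53530272, -0.65131333]), 'ft_torque': array([ 0.03525385,  0.00344933, -0.00176097]), 'finger_gap': 0.2664312846814566}
```

Request:
move_arm([
  [0,0,0,0,0,0],
  [0,0,0,0,0,0],
  [0,0,0,0,0,0],
])

```text
time_s: 3.33
eef_pos: [0.5615, -0.2522, 0.1061]
eef_rot: [3.123, 0.294, 0.015]
contact_force: [0.0, 0.4, -0.4]
finger_gap: 0.188
```

```bash
python3 - <<'E'
from h import *
im,C,o=snap("wrist","w3");print(o["eef_pos"],o["finger_gap"],o["contact_force"],R.from_rotvec(o["eef_rot"]).as_matrix().round(4).tolist())
cv2.imwrite("pics/w3b.png",im[100:,100:400,::-1])
E
```

```text
[ 0.56148428 -0.25216757  0.10606311] 0.18775665898826804 [ 0.00721275  0.36158883 -0.37760633] [[0.9824, 0.1865, 0.0099], [0.1865, -0.9824, -0.0041], [0.009, 0.0059, -0.9999]]
```

View pics/w3b.png

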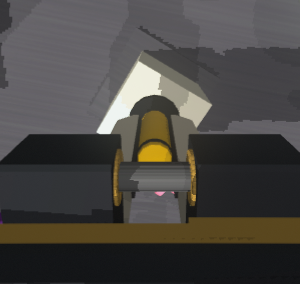

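Grip is good: opening 17.5 mm, with the pen upright between the pads over its stand.

Request:
move_arm([
  [0,0,8,0,0,0],
  [0,0,14,0,0,0],
  [0,0,18,0,0,0],
  [0,0,20,0,0,0],
  [0,0,20,0,0,0],
  [0,0,20,0,0,0],
  [0,0,20,0,0,0],
  [0,0,14,0,0,0],
])

```text
time_s: 4.05
eef_pos: [0.5592, -0.251, 0.2496]
eef_rot: [3.125, 0.294, 0.009]
contact_force: [0.8, 0.4, -1.2]
finger_gap: 0.186
```

Request:
move_arm([
  [5,25,0,0,0,0],
  [6,36,0,0,0,0],
  [6,38,0,0,0,0],
  [6,38,0,0,0,0],
  [6,38,0,0,0,0],
  [6,38,0,0,0,0],
  [6,30,0,0,0,0],
  [0,0,0,0,0,0],
])

```text
time_s: 4.72
eef_pos: [0.5996, 0.0002, 0.2672]
eef_rot: [3.12, 0.284, 0.031]
contact_force: [1.2, 0.3, -1.2]
finger_gap: 0.191
```

```bash
python3 - <<'E'
from h import *
im,C,o=snap("wrist","w4");print(o["eef_pos"],o["eef_rot"],o["finger_gap"],o["contact_force"])
for n,p in(("start",(.6532,.1534,.027)),("c",(.5608,.1353,.027)),("e",(.5491,.1913,.027))): cv2.circle(im,tuple(int(x) for x in proj(C,p)),3,(255,0,255),1)
cv2.imwrite("pics/w4b.png",cv2.resize(im,(800,600))[:,:,::-1])
E
```

```text
[5.99596601e-01 2.27212724e-04 2.67169845e-01] [3.12019772 0.28388368 0.03073979] 0.19107474446883815 [ 1.15599671  0.27849764 -1.21947994]
```

View pics/w4b.png

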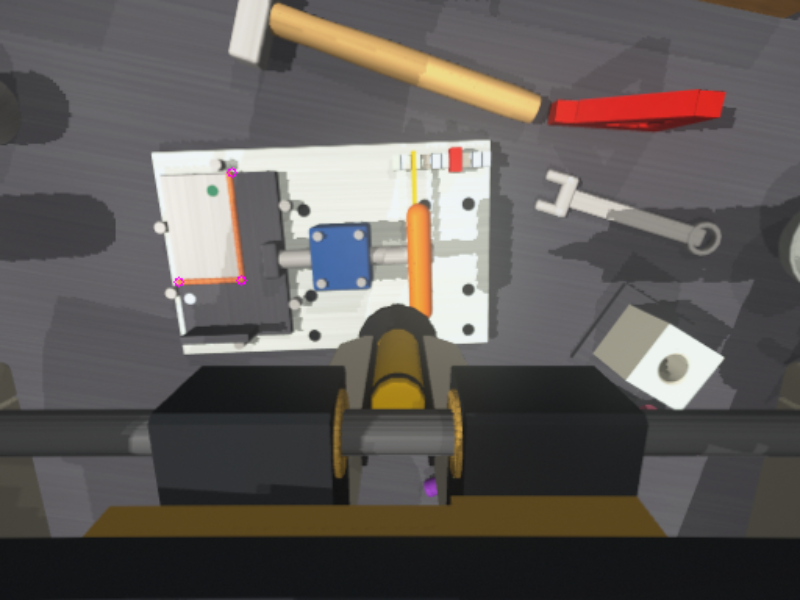

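The wrist view shows the whole fixture. The orange bead runs (231,172) to the corner at (241,281) and then to (178,281). It overruns the dots (green at 212,190, white at 190,298) to the plate's edges. So I will anchor on the corner, take 80 and 50 mm along the fitted lines, and check that against the dots.

```bash
python3 - <<'E'
from h import *
im=np.load("pics/w4.npy");o=bot.get_obs();C=cam("wrist",o)
m=cv2.inRange(cv2.cvtColor(im,cv2.COLOR_RGB2HSV),np.array((3,110,90)),np.array((22,255,255)))
ys,xs=np.nonzero(m);k=(xs<170)&(ys<190)&(ys>100);uv=np.c_[xs,ys][k].astype(float)
W=np.array([onplane(C,p,.0265)[:2] for p in uv])
print(len(W),uv.min(0),uv.max(0))
l1=W[(uv[:,1]<174)];l2=W[(uv[:,0]<148)]
def fit(P): v=cv2.fitLine(P.astype(np.float32),cv2.DIST_HUBER,0,.001,.001).ravel(); return v[2:],v[:2]
(p1,d1),(p2,d2)=fit(l1),fit(l2)
print("dirs",np.degrees(np.arctan2(d1[1],d1[0])),np.degrees(np.arctan2(d2[1],d2[0])))
s=np.linalg.solve(np.c_[d1,-d2],p2-p1);c=p1+s[0]*d1
if d1[0]<0:d1=-d1
if d2[1]<0:d2=-d2
print("corner",c,"leg1 extents",((l1-c)@d1).min(),((l1-c)@d1).max(),"leg2",((l2-c)@d2).max(),"widths",np.std((l1-c)@[-d1[1],d1[0]])*3.46)
for n,lo,hi in(("green",(40,60,40),(90,255,255)),):
  for b in blobs(im,lo,hi,8):
    q=onplane(C,b[1],.025)[:2]-c;print(n,b,q@d1,q@d2)
q=onplane(C,(190*.64,298.5*.64),.025)[:2]-c;print("white",q@d1,q@d2)
print("start",c+.08*d1,"end",c+.05*d2)
for n,lo,hi in(("red",(0,150,110),(5,255,255)),("yel",(24,130,110),(34,255,255)),("orange",(6,150,100),(22,255,255))):
  for b in blobs(im,lo,hi,15):print(n,b,onplane(C,b[1],.04 if n!="orange" else .104).round(4))
crop=cv2.resize(im[95:230,90:200],None,fx=4.4,fy=4.4,interpolation=cv2.INTER_CUBIC);cv2.imwrite("pics/w4c.png",crop[:,:,::-1])
E
```

```text
388 [113. 110.] [156. 181.]
dirs 12.41053 -9.784084
corner [0.643424   0.15203802] leg1 extents -0.07584350880144566 0.010638094278693997 leg2 0.10091605804709398 widths 0.004902408402449136
green (np.int32(32), [135.5, 121.5], [133, 119, 6, 6]) -0.003924412938138973 0.010059513034752743
white -0.10075830548107867 0.11229874182873739
start [0.7215546 0.1692312] end [0.5941512  0.16053481]
red (np.int32(1893), [408.4, 68.9], [351, 57, 113, 25]) [ 0.7642 -0.1728  0.04  ]
red (np.int32(105), [290.9, 101.9], [287, 95, 8, 15]) [ 0.6983 -0.0342  0.04  ]
yel (np.int32(79), [264.3, 111.6], [263, 97, 3, 34]) [ 0.6801 -0.0024  0.04  ]
orange (np.int32(286), [143.5, 157.9], [114, 110, 42, 72]) [0.6034 0.1245 0.104 ]
orange (np.int32(927), [267.9, 165.3], [261, 130, 15, 73]) [ 0.6203 -0.0151  0.104 ]
orange (np.int32(537), [254.7, 228.8], [241, 214, 28, 30]) [ 0.5417 -0.0142  0.104 ]
orange (np.int32(488), [254.7, 252.3], [238, 242, 34, 20]) [ 0.5113 -0.0198  0.104 ]
orange (np.int32(244), [292.1, 276.6], [287, 250, 9, 55]) [ 0.4868 -0.0722  0.104 ]
orange (np.int32(161), [215.6, 280.0], [214, 255, 5, 50]) [0.4654 0.0219 0.104 ]
```

View pics/w4c.png

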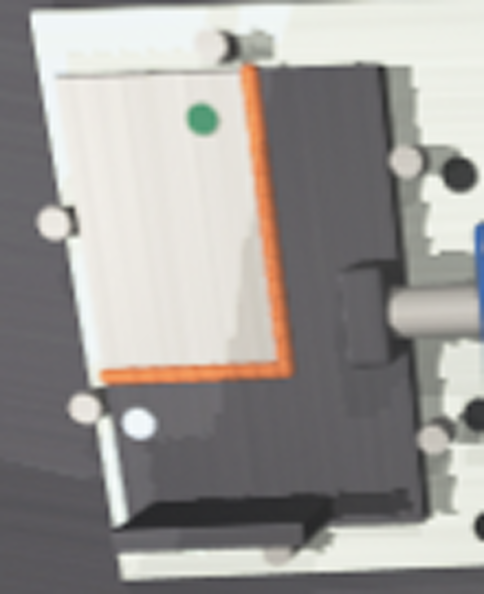

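The crop shows the bead from (250,68) to the corner at (283,370) and then to (103,377). The green dot is at (202,119) and the white dot at (139,424). My leg masks overlapped, so I am fixing them.

```bash
cat > seam.py <<'E'
from h import *
def fit(P): v=cv2.fitLine(P.astype(np.float32),cv2.DIST_HUBER,0,.001,.001).ravel(); return v[2:],v[:2]
def seam(im,C,m1,m2,z=.0265):
    m=cv2.inRange(cv2.cvtColor(im,cv2.COLOR_RGB2HSV),np.array((3,110,90)),np.array((22,255,255)))
    ys,xs=np.nonzero(m);w=lambda k:np.array([onplane(C,(x,y),z)[:2] for x,y in zip(xs[k],ys[k])])
    l1,l2=w(m1(xs,ys)),w(m2(xs,ys));(p1,d1),(p2,d2)=fit(l1),fit(l2)
    s=np.linalg.solve(np.c_[d1,-d2],p2-p1);c=p1+s[0]*d1
    if d1[0]<0:d1=-d1
    if d2[1]<0:d2=-d2
    print("ang",np.degrees(np.arctan2(d1[1],d1[0])),np.degrees(np.arctan2(d2[1],d2[0])))
    print("corner",c.round(4),"leg ext",((l1-c)@d1).max(),((l2-c)@d2).max())
    print("start",(c+.08*d1).round(4),"end",(c+.05*d2).round(4))
    return c,d1,d2
E
python3 - <<'E'
from seam import *
im=np.load("pics/w4.npy");C=cam("wrist",bot.get_obs())
c,d1,d2=seam(im,C,lambda x,y:(x>142)&(x<158)&(y>108)&(y<172),lambda x,y:(x>110)&(x<145)&(y>174)&(y<186))
for n,p in(("green",(135.5,121.5)),("white",(90+139/4.4,95+424/4.4))):
    q=onplane(C,p,.025)[:2]-c;print(n,q@d1,q@d2)
T=np.load("pics/top0.npy");seam(T,cam("top"),lambda x,y:(x>219)&(x<232)&(y>152)&(y<186),lambda x,y:(x>203)&(x<225)&(y>188)&(y<197))
E
```

```text
ang 12.399527 102.28513
corner [0.5613 0.134 ] leg ext 0.09476639355159934 0.05933888234849148
start [0.6394 0.1511] end [0.5506 0.1828]
green 0.08020093008251317 0.017173287191654854
white -0.017120207549222662 0.05034672974959237
ang 12.387178 101.59725
corner [0.5607 0.1348] leg ext 0.09539782771704755 0.058703187710468244
start [0.6388 0.152 ] end [0.5506 0.1838]
```

```bash
cat > go.py <<'E'
import sys
from h import *
o=bot.get_obs();M=R.from_rotvec(o["eef_rot"]);p=np.array(o["eef_pos"])
a=np.radians(12.35);x=np.array([np.cos(a),np.sin(a),0]);z=np.array([0,0,-1.]);G=R.from_matrix(np.c_[x,np.cross(z,x),z])
tip=p+M.as_matrix()[:,2]*.0961
print("t",round(o["time_s"],2),"tcp",p.round(4),"tip",tip.round(4),"toolz",M.as_matrix()[:,2].round(4),"turn",(G*M.inv()).as_rotvec().round(4),"F",np.round(o["contact_force"],1),"gap",round(o["finger_gap"],3))
if len(sys.argv)>3: print("shift mm",((np.array(list(map(float,sys.argv[1:4])))-p)*1e3).round(1))
E
python3 go.py .639 .1515 .180
```

```text
t 4.77 tcp [ 0.5994 -0.0015  0.2675] tip [ 0.6014 -0.0023  0.1714] toolz [ 0.0206 -0.0074 -0.9998] turn [0.007  0.0207 0.0342] F [ 0.2  0.2 -0.7] gap 0.189
shift mm [ 39.6 153.  -87.5]
```

Request:
move_arm([
  [6,25,0,0.003,0.01,0.017],
  [7,30,-5,0.004,0.01,0.017],
  [8,32,-10,0,0,0],
  [8,32,-15,0,0,0],
  [6,20,-15,0,0,0],
  [3,8,-15,0,0,0],
  [0,0,-15,0,0,0],
  [0,0,0,0,0,0],
])

```text
time_s: 5.43
eef_pos: [0.6388, 0.1446, 0.1975]
eef_rot: [3.121, 0.333, 0.011]
contact_force: [-0.0, -0.7, -2.6]
finger_gap: 0.186
```

```bash
python3 go.py .639 .1515 .150; python3 - <<'E'
from seam import *
im,C,o=snap("wrist","w5")
cv2.imwrite("pics/w5b.png",cv2.resize(im[60:330,100:400],None,fx=2,fy=2)[:,:,::-1])
E
```

```text
t 5.43 tcp [0.6388 0.1446 0.1975] tip [0.6395 0.1444 0.1014] toolz [ 0.0071 -0.0021 -1.    ] turn [0.0021 0.0072 0.0031] F [-0.  -0.7 -2.6] gap 0.186
shift mm [  0.2   6.9 -47.5]
```

View pics/w5b.png

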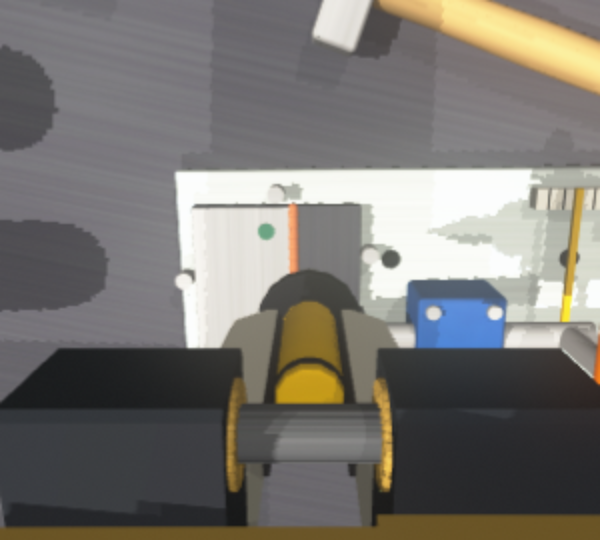

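The pen is still gripped, with its collar just over the bead below the green dot at (266,231). The tip is hidden from the wrist camera, so I will check it with the side camera lower down.

Request:
move_arm([
  [0,7,-20,0.002,0.007,0.003],
  [0,0,-18,0,0,0],
  [0,0,-10,0,0,0],
  [0,0,0,0,0,0],
])

```text
time_s: 5.82
eef_pos: [0.6398, 0.147, 0.1522]
eef_rot: [-3.124, -0.33, -0.008]
contact_force: [0.4, 1.0, -1.1]
finger_gap: 0.19
```

```bash
python3 go.py .639 .1515 .126; python3 - <<'E'
from seam import *
im,C,o=snap("side","s5")
p=np.array(o["eef_pos"]);t=p+R.from_rotvec(o["eef_rot"]).as_matrix()[:,2]*.0961
uv=proj(C,t);sv=proj(C,(.639,.1515,.025));print(uv,sv)
for q in(uv,sv):im[int(round(q[1])),int(round(q[0]))]=(255,0,255)
u,v=map(int,uv)
cv2.imwrite("pics/s5b.png",cv2.resize(im[v-60:v+45,u-60:u+60],None,fx=5,fy=5,interpolation=cv2.INTER_NEAREST)[:,:,::-1])
E
```

```text
t 5.82 tcp [0.6398 0.147  0.1522] tip [0.6403 0.1471 0.0561] toolz [ 5.3e-03  6.0e-04 -1.0e+00] turn [-0.0006  0.0053  0.005 ] F [ 0.4  1.  -1.1] gap 0.19
shift mm [ -0.8   4.5 -26.2]
[201.94401769 207.45072541] [202.07469986 217.41271796]
```

View pics/s5b.png

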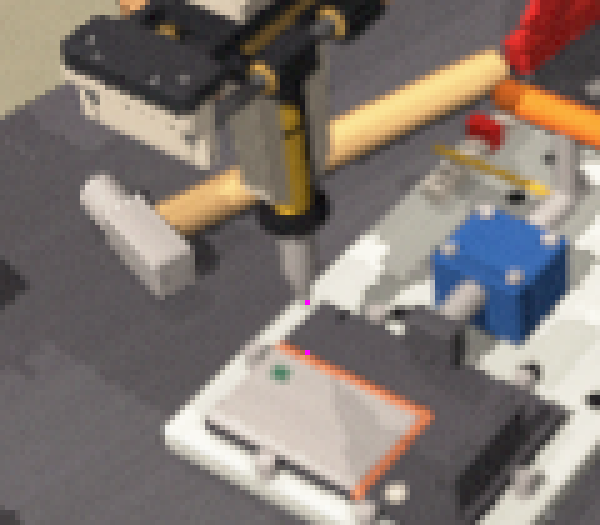

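The side view puts the pen's nose end at the projected tip (307,300), so the tip offset holds. The start point falls on the bead beside the green dot. Descending now.

Request:
move_arm([
  [-0.8,4.5,-8,0,0.005,0.005],
  [0,0,-6,0,0,0],
  [0,0,-4,0,0,0],
  [0,0,0,0,0,0],
])

```text
time_s: 6.2
eef_pos: [0.6401, 0.1512, 0.1367]
eef_rot: [-3.123, -0.337, -0.007]
contact_force: [0.1, -0.5, -1.9]
finger_gap: 0.189
```

```bash
python3 go.py .639 .1515 .124
```

```text
t 6.2 tcp [0.6401 0.1512 0.1367] tip [0.6404 0.1513 0.0406] toolz [ 0.004   0.0014 -1.    ] turn [-0.0014  0.004   0.0006] F [ 0.1 -0.5 -1.9] gap 0.189
shift mm [ -1.1   0.3 -12.7]
```

Request:
move_arm([
  [-1.2,0.3,-5,0,0,0],
  [0,0,-4,0,0,0],
  [0,0,-3,0,0,0],
  [0,0,0,0,0,0],
])

```text
time_s: 6.53
eef_pos: [0.639, 0.1517, 0.1242]
eef_rot: [-3.122, -0.337, -0.008]
contact_force: [-1.2, -1.1, -1.4]
finger_gap: 0.192
```

```bash
python3 go.py .639 .1515 .124
```

```text
t 6.53 tcp [0.639  0.1517 0.1242] tip [0.6394 0.1519 0.0281] toolz [ 0.005   0.0016 -1.    ] turn [-0.0016  0.005   0.0003] F [-1.2 -1.1 -1.4] gap 0.192
shift mm [ 0.  -0.2 -0.2]
```

Request:
move_arm([
  [-3.25,-0.7,0,0,0,0],
  [-3.25,-0.7,0,0,0,0],
  [-3.25,-0.7,0,0,0,0],
  [-3.25,-0.7,0,0,0,0],
  [-3.25,-0.7,0,0,0,0],
  [-3.25,-0.7,0,0,0,0],
])

```text
time_s: 7.03
eef_pos: [0.6179, 0.1472, 0.1246]
eef_rot: [-3.122, -0.337, -0.009]
contact_force: [-0.5, 0.1, -2.0]
finger_gap: 0.189
```

```bash
cat >> go.py <<'E'
if len(sys.argv)==1:
    s=np.array([.639,.1515]);c=np.array([.5609,.1344]);e=np.array([.5506,.1833]);u=(c-s)/.08;w=(e-c)/.05;q=tip[:2]
    print("leg1 along %.1f off %.1f | leg2 along %.1f off %.1f | h %.1f"%((q-s)@u*1e3,np.cross(u,q-s)*1e3,(q-c)@w*1e3,(q-c)@u*1e3,tip[2]*1e3-25))
E
python3 -W ignore go.py
```

```text
t 7.03 tcp [0.6179 0.1472 0.1246] tip [0.6184 0.1473 0.0285] toolz [ 0.0055  0.0016 -1.    ] turn [-0.0016  0.0055  0.0003] F [-0.5  0.1 -2. ] gap 0.189
leg1 along 21.0 off -0.3 | leg2 along 0.8 off -58.9 | h 3.5
```

Tracking is good, so I am continuing to the corner.

Request:
move_arm([
  [-3.25,-0.7,-0.3,0,0,0],
  [-3.25,-0.7,0,0,0,0],
  [-3.25,-0.7,0,0,0,0],
  [-3.25,-0.7,0,0,0,0],
  [-3.25,-0.7,0,0,0,0],
  [-3.25,-0.7,0,0,0,0],
  [-3.25,-0.7,0,0,0,0],
  [-3.25,-0.7,0,0,0,0],
])

```text
time_s: 7.7
eef_pos: [0.5889, 0.1409, 0.1247]
eef_rot: [-3.122, -0.337, -0.01]
contact_force: [0.8, 0.0, -2.2]
finger_gap: 0.186
```

```bash
python3 -W ignore go.py
```

```text
t 7.7 tcp [0.5889 0.1409 0.1247] tip [0.5895 0.1411 0.0286] toolz [ 0.0062  0.0017 -1.    ] turn [-0.0017  0.0062  0.0003] F [ 0.8  0.  -2.2] gap 0.186
leg1 along 50.6 off -0.4 | leg2 along 0.6 off -29.3 | h 3.6
```

Request:
move_arm([
  [-3.25,-0.8,-0.5,0,0,0],
  [-3.25,-0.8,-0.2,0,0,0],
  [-3.25,-0.8,0,0,0,0],
  [-3.25,-0.7,0,0,0,0],
  [-3.25,-0.7,0,0,0,0],
  [-3.25,-0.7,0,0,0,0],
  [-3.25,-0.7,0,0,0,0],
  [-3.25,-0.7,0,0,0,0],
])

```text
time_s: 8.37
eef_pos: [0.56, 0.1344, 0.124]
eef_rot: [-3.122, -0.337, -0.01]
contact_force: [-0.5, -0.0, -1.8]
finger_gap: 0.193
```

```bash
python3 -W ignore go.py
```

```text
t 8.37 tcp [0.56   0.1344 0.124 ] tip [0.5606 0.1345 0.0279] toolz [ 0.0063  0.0018 -1.    ] turn [-0.0018  0.0063  0.0002] F [-0.5 -0.  -1.8] gap 0.193
leg1 along 80.1 off -0.2 | leg2 along 0.2 off 0.2 | h 2.9
```

Corner reached. Now the second leg, along (-0.21, 0.977).

Request:
move_arm([
  [0,1,0,0,0,0],
  [-0.7,3.2,0,0,0,0],
  [-0.7,3.2,0,0,0,0],
  [-0.7,3.2,0,0,0,0],
  [-0.7,3.2,0,0,0,0],
  [-0.7,3.2,0,0,0,0],
  [-0.7,3.2,0,0,0,0],
  [-0.7,3.2,0,0,0,0],
])

```text
time_s: 9.03
eef_pos: [0.5544, 0.16, 0.1241]
eef_rot: [-3.122, -0.337, -0.011]
contact_force: [0.6, -0.1, -1.7]
finger_gap: 0.187
```

```bash
python3 -W ignore go.py
```

```text
t 9.03 tcp [0.5544 0.16   0.1241] tip [0.555  0.1601 0.028 ] toolz [ 0.0066  0.0019 -1.    ] turn [-0.0019  0.0066  0.0005] F [ 0.6 -0.1 -1.7] gap 0.187
leg1 along 80.1 off -26.4 | leg2 along 26.4 off 0.2 | h 3.0
```

Request:
move_arm([
  [-0.7,3.2,0,0,0,0],
  [-0.7,3.2,0,0,0,0],
  [-0.7,3.2,0,0,0,0],
  [-0.7,3.2,0,0,0,0],
  [-0.7,3.2,0,0,0,0],
  [-0.7,3.2,0,0,0,0],
  [-0.5,2.2,0,0,0,0],
  [0,0,0,0,0,0],
])

```text
time_s: 9.7
eef_pos: [0.549, 0.1846, 0.1239]
eef_rot: [-3.122, -0.338, -0.01]
contact_force: [0.5, 0.5, -1.0]
finger_gap: 0.193
```

```bash
python3 -W ignore go.py
```

```text
t 9.7 tcp [0.549  0.1846 0.1239] tip [0.5496 0.1847 0.0278] toolz [ 0.0063  0.0019 -1.    ] turn [-0.0019  0.0063 -0.0002] F [ 0.5  0.5 -1. ] gap 0.193
leg1 along 80.2 off -51.6 | leg2 along 51.6 off 0.3 | h 2.8
```

Request:
move_arm([
  [0,0,5,0,0,0],
  [0,0,8,0,0,0],
  [0,0,15,0,0,0],
  [0,0,22,0,0,0],
  [0,-5,25,0,0,0],
  [0,-15,25,0,0,0],
  [0,-25,15,0,0,0],
  [0,-35,0,0,0,0],
])

```text
time_s: 10.37
eef_pos: [0.5473, 0.1056, 0.2476]
eef_rot: [-3.121, -0.346, -0.009]
contact_force: [1.4, -0.9, -1.4]
finger_gap: 0.188
```

Request:
move_arm([
  [1,-38,0,0,0,0],
  [1,-38,0,0,0,0],
  [1,-38,0,0,0,0],
  [1,-38,0,0,0,0],
  [1,-38,0,0,0,0],
  [1,-38,0,0,0,0],
  [1,-35,0,0,0,0],
  [0,-20,0,0,0,0],
])

```text
time_s: 11.03
eef_pos: [0.5515, -0.1929, 0.2589]
eef_rot: [3.12, 0.347, 0.027]
contact_force: [0.8, -0.1, -0.9]
finger_gap: 0.186
```

```bash
python3 -W ignore go.py .561 -.252 .2
```

```text
t 11.03 tcp [ 0.5515 -0.1929  0.2589] tip [ 0.5532 -0.193   0.1628] toolz [ 1.710e-02 -3.000e-04 -9.999e-01] turn [ 0.0003  0.0171 -0.006 ] F [ 0.8 -0.1 -0.9] gap 0.186
shift mm [  9.5 -59.1 -58.9]
```

Request:
move_arm([
  [3,-20,0,0,0.009,-0.003],
  [3,-20,0,0,0.008,-0.003],
  [3,-15,-5,0,0,0],
  [0,0,-10,0,0,0],
  [0,0,-10,0,0,0],
  [0,0,0,0,0,0],
])

```text
time_s: 11.53
eef_pos: [0.5593, -0.2565, 0.2356]
eef_rot: [3.122, 0.326, 0.004]
contact_force: [-0.3, 0.5, -2.0]
finger_gap: 0.188
```

```bash
python3 -W ignore go.py .561 -.252 .19; python3 - <<'E'
from h import *
im=np.load("pics/w4.npy");C=cam("wrist",dict(eef_pos=[5.99596601e-01,2.27212724e-04,2.67169845e-01],eef_rot=[3.12019772,0.28388368,0.03073979]))
g=cv2.cvtColor(im,cv2.COLOR_RGB2GRAY)[190:270,375:470]
m=cv2.inRange(g,200,255);cs,h=cv2.findContours(m,cv2.RETR_CCOMP,cv2.CHAIN_APPROX_NONE)
for c,hh in zip(cs,h[0]):
    if cv2.contourArea(c)>40:
        (u,v),ax,an=cv2.fitEllipse(c);print("hole" if hh[3]>=0 else "face",cv2.contourArea(c),(u+375,v+190),ax,onplane(C,(u+375,v+190),.070).round(4))
        if hh[3]<0:
            b=cv2.boxPoints(cv2.minAreaRect(c))+[375,190];print(np.mean([onplane(C,p,.07) for p in b],0).round(4))
im,C,o=snap("wrist","w6");s=np.load("pics/side0.npy")
S,D,_=snap("side","s6");cr=lambda x,a,b,c,d,f:cv2.resize(x[a:b,c:d],None,fx=f,fy=f)
A=cr(im,80,300,130,400,1.5);B=cr(S,90,200,260,395,3);hh=330
B=cv2.resize(B,(int(B.shape[1]*hh/B.shape[0]),hh));A=cv2.resize(A,(int(A.shape[1]*hh/A.shape[0]),hh));cv2.imwrite("pics/c6.png",np.hstack([A,B])[:,:799,::-1])
E
```

```text
t 11.53 tcp [ 0.5593 -0.2565  0.2356] tip [ 0.5596 -0.2567  0.1395] toolz [ 0.0026 -0.0021 -1.    ] turn [0.0021 0.0026 0.0072] F [-0.3  0.5 -2. ] gap 0.188
shift mm [  1.7   4.5 -45.6]
face 1761.0 (431.47839736938477, 235.03968811035156) (45.46642303466797, 54.027488708496094) [ 0.5619 -0.2511  0.07  ]
[ 0.5604 -0.2517  0.07  ]
hole 304.5 (430.0870018005371, 235.35813903808594) (17.91764259338379, 21.79026222229004) [ 0.5612 -0.2494  0.07  ]
```

View pics/c6.png

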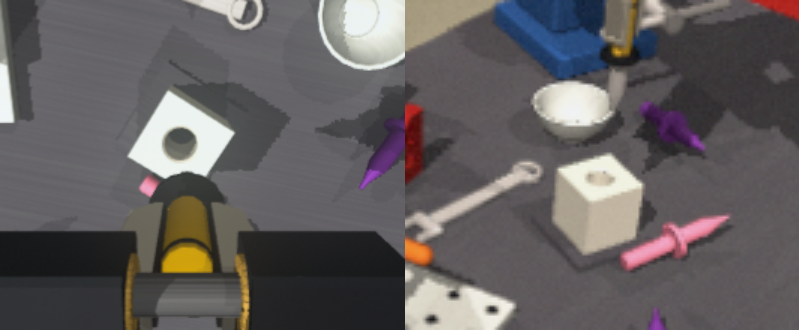

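The left half (wrist) shows the empty hole clearly at about (179,142), and the right half (side) shows the pen clear above the stand. The pink and purple pens have toppled by themselves (already so in the picture at 1.15 s) and lie beside the stand, out of the way. Measuring the hole from this view.

```bash
python3 -W ignore go.py .561 -.252 .19; python3 - <<'E'
from h import *
im=np.load("pics/w6.npy");o=bot.get_obs();C=cam("wrist",o)
g=cv2.cvtColor(im,cv2.COLOR_RGB2GRAY)
m=cv2.inRange(g,190,255);cs,h=cv2.findContours(m,cv2.RETR_CCOMP,cv2.CHAIN_APPROX_NONE)
for c,hh in zip(cs,h[0]):
    x,y,w,hg=cv2.boundingRect(c)
    if cv2.contourArea(c)>100 and 200<x<300 and 110<y<220:
        (u,v),ax,an=cv2.fitEllipse(c);print("hole" if hh[3]>=0 else "face",cv2.contourArea(c),(u,v),ax,onplane(C,(u,v),.070).round(4))
        b=cv2.boxPoints(cv2.minAreaRect(c));print(np.mean([onplane(C,p,.07) for p in b],0).round(4))
E
```

```text
t 11.63 tcp [ 0.5597 -0.2562  0.2375] tip [ 0.5601 -0.2565  0.1414] toolz [ 0.0041 -0.0028 -1.    ] turn [0.0028 0.0041 0.0064] F [ 0.3  0.1 -0.9] gap 0.188
shift mm [  1.3   4.2 -47.5]
face 2303.0 (249.362548828125, 172.0479736328125) (51.83599090576172, 61.95974349975586) [ 0.5655 -0.2494  0.07  ]
[ 0.5608 -0.251   0.07  ]
hole 443.5 (249.1907196044922, 175.4464111328125) (23.171939849853516, 24.449962615966797) [ 0.5615 -0.2501  0.07  ]
[ 0.5612 -0.2499  0.07  ]
```

Request:
move_arm([
  [1,5,-15,0.002,0.004,0.006],
  [0,0,-15,0,0,0],
  [0,0,-12,0,0,0],
  [0,0,0,0,0,0],
])

```text
time_s: 11.97
eef_pos: [0.5611, -0.2481, 0.1925]
eef_rot: [3.122, 0.343, 0.002]
contact_force: [-0.1, 0.5, -2.6]
finger_gap: 0.185
```

```bash
python3 -W ignore go.py .561 -.2512 .18
```

```text
t 11.97 tcp [ 0.5611 -0.2481  0.1925] tip [ 0.5612 -0.2482  0.0964] toolz [ 0.0015 -0.001  -1.    ] turn [ 0.001   0.0015 -0.0034] F [-0.1  0.5 -2.6] gap 0.185
shift mm [ -0.1  -3.1 -12.5]
```

Request:
move_arm([
  [0,-3,-6,0,0,0],
  [0,0,-6,0,0,0],
  [0,0,0,0,0,0],
])

```text
time_s: 12.22
eef_pos: [0.5608, -0.2507, 0.1781]
eef_rot: [3.122, 0.345, 0.0]
contact_force: [-0.1, 0.3, -1.9]
finger_gap: 0.191
```

```bash
python3 -W ignore go.py .561 -.2512 .17
```

```text
t 12.22 tcp [ 0.5608 -0.2507  0.1781] tip [ 0.5608 -0.2507  0.082 ] toolz [ 2.e-04 -4.e-04 -1.e+00] turn [ 0.0004  0.0002 -0.0042] F [-0.1  0.3 -1.9] gap 0.191
shift mm [ 0.2 -0.5 -8.1]
```

Request:
move_arm([
  [0,0,-8,0,0,0],
  [0,0,-8,0,0,0],
  [0,0,-8,0,0,0],
  [0,0,-8,0,0,0],
  [0,0,-4,0,0,0],
])

```text
time_s: 12.63
eef_pos: [0.5612, -0.2513, 0.1399]
eef_rot: [3.121, 0.343, 0.003]
contact_force: [-0.7, 0.4, -2.1]
finger_gap: 0.191
```

```bash
python3 -W ignore go.py .561 -.2512 .107
```

```text
t 12.63 tcp [ 0.5612 -0.2513  0.1399] tip [ 0.5614 -0.2514  0.0438] toolz [ 0.0021 -0.0014 -1.    ] turn [ 0.0014  0.0021 -0.0036] F [-0.7  0.4 -2.1] gap 0.191
shift mm [ -0.2   0.1 -32.9]
```

In the hole with no contact. Lowering on.

Request:
move_arm([
  [0,0,-8,0,0,0],
  [0,0,-8,0,0,0],
  [0,0,-7,0,0,0],
  [0,0,-5,0,0,0],
  [0,0,-2,0,0,0],
  [0,0,0,0,0,0],
])

```text
time_s: 13.13
eef_pos: [0.5609, -0.2512, 0.106]
eef_rot: [3.122, 0.343, 0.002]
contact_force: [-2.9, 2.1, 7.4]
finger_gap: 0.187
```

```bash
python3 -W ignore go.py .561 -.2512 .106
```

```text
t 13.13 tcp [ 0.5609 -0.2512  0.106 ] tip [ 0.561  -0.2513  0.0099] toolz [ 0.0013 -0.0011 -1.    ] turn [ 0.0011  0.0013 -0.0035] F [-2.9  2.1  7.4] gap 0.187
shift mm [ 0.1  0.  -0. ]
```

Collar seated with 7 N upward. Releasing.

Request:
move_arm([
  [0,0,0,0,0,0],
  [0,0,0,0,0,0],
  [0,0,0,0,0,0],
  [0,0,0,0,0,0],
  [0,0,0,0,0,0],
  [0,0,0,0,0,0],
], fingers=60)

```text
time_s: 13.63
eef_pos: [0.5615, -0.2515, 0.107]
eef_rot: [3.12, 0.343, 0.005]
contact_force: [0.2, -0.2, 0.2]
finger_gap: 0.571
```

Request:
move_arm([
  [0,0,5,0,0,0],
  [0,0,15,0,0,0],
  [0,0,20,0,0,0],
  [0,0,20,0,0,0],
  [0,0,20,0,0,0],
  [0,0,20,0,0,0],
  [0,0,10,0,0,0],
  [0,0,0,0,0,0],
])

```text
time_s: 14.3
eef_pos: [0.5605, -0.251, 0.2287]
eef_rot: [3.12, 0.343, 0.007]
contact_force: [-0.6, 0.0, -0.3]
finger_gap: 0.646
```

```bash
python3 -W ignore go.py .614 -.0155 .2; python3 - <<'E'
from h import *
im,C,o=snap("wrist","w7")
for b in blobs(im,(24,130,190),(34,255,255),40): print(b,onplane(C,b[1],.130).round(4),onplane(C,b[1],.196).round(4))
T,D,_=snap("top","t7")
for b in blobs(T,(24,150,120),(34,255,255)): 
    if 200<b[1][0]<420 and 100<b[1][1]<230: print(b,onplane(D,b[1],.13).round(4))
E
```

```text
t 14.3 tcp [ 0.5605 -0.251   0.2287] tip [ 0.561  -0.2512  0.1326] toolz [ 0.0045 -0.0027 -1.    ] turn [ 0.0027  0.0045 -0.0036] F [-0.6  0.  -0.3] gap 0.646
shift mm [ 53.5 235.5 -28.7]
(np.int32(261), [54.6, 38.0], [47, 0, 16, 77]) [ 0.6526 -0.0664  0.13  ] [ 0.6459 -0.1114  0.196 ]
(np.int32(241), [253.9, 193.8], [245, 186, 19, 17]) [ 0.5605 -0.2506  0.13  ] [ 0.5785 -0.2465  0.196 ]
(np.int32(11), [279.9, 143.4], [279, 139, 3, 10]) [0.661  0.0019 0.13  ]
```

The pen hangs upright: its top is at (0.5605,-0.2506), over the hole. Now the T-handle.

Request:
move_arm([
  [8,30,0,0,0.004,0],
  [8,36,0,0,0,0],
  [8,36,0,0,0,0],
  [8,36,0,0,0,0],
  [8,36,0,0,0,0],
  [8,30,0,0,0,0],
  [5,14,0,0,0,0],
  [0,0,0,0,0,0],
], fingers=60)

```text
time_s: 15.07
eef_pos: [0.61, -0.0238, 0.213]
eef_rot: [-3.12, -0.336, 0.027]
contact_force: [-0.5, -0.0, -0.9]
finger_gap: 0.645
```

```bash
python3 -W ignore go.py .614 -.016 .16; python3 - <<'E'
from h import *
im,C,o=snap("wrist","w8")
a=np.radians(12.35);fx=np.array([-np.sin(a),np.cos(a),0])
for n,lo,hi,z in(("red",(0,150,110),(5,255,255),.037),("yel",(24,130,110),(34,255,255),.04),("orange",(6,150,100),(18,255,255),.104)):
  for b in blobs(im,lo,hi,30):
    q=onplane(C,b[1],z);print(n,b,q.round(4),"along -x",(-(q@fx)*1e3).round(1))
E
```

```text
t 15.07 tcp [ 0.61   -0.0238  0.213 ] tip [ 0.6083 -0.0236  0.1169] toolz [-0.0172  0.0013 -0.9999] turn [-0.0013 -0.0172  0.0009] F [-0.5 -0.  -0.9] gap 0.645
shift mm [  4.    7.8 -53. ]
red (np.int32(2649), [423.4, 63.4], [352, 51, 139, 24]) [ 0.766  -0.1735  0.037 ] along -x 333.3
red (np.int32(135), [415.3, 76.7], [396, 75, 40, 5]) [ 0.7517 -0.17    0.037 ] along -x 326.8
red (np.int32(148), [280.3, 98.5], [276, 90, 9, 18]) [ 0.6992 -0.0327  0.037 ] along -x 181.5
yel (np.int32(123), [248.0, 112.0], [247, 92, 3, 41]) [ 0.6775 -0.0007  0.04  ] along -x 145.6
orange (np.int32(403), [109.5, 155.6], [74, 102, 49, 82]) [0.6123 0.1154 0.104 ] along -x 18.3
orange (np.int32(1388), [246.9, 177.5], [238, 134, 18, 88]) [ 0.6192 -0.0137  0.104 ] along -x 145.8
```

Travel needed is about 36 mm: red clip at 181.5 and pointer at 145.6 along the pull axis, with the handle at about 146. Descending over the bar.

Request:
move_arm([
  [4,8,-15,0,-0.017,0],
  [0,0,-22,0,0,0],
  [0,0,-22,0,0,0],
  [0,0,-15,0,0,0],
  [0,0,0,0,0,0],
])

```text
time_s: 15.53
eef_pos: [0.6115, -0.021, 0.1326]
eef_rot: [-3.124, -0.333, 0.006]
contact_force: [-0.7, 0.4, 0.6]
finger_gap: 0.644
```

```bash
python3 -W ignore go.py .614 -.0155 .093
```

```text
t 15.53 tcp [ 0.6115 -0.021   0.1326] tip [ 0.6112 -0.021   0.0365] toolz [-3.6e-03 -1.0e-04 -1.0e+00] turn [ 0.0001 -0.0036  0.0029] F [-0.7  0.4  0.6] gap 0.644
shift mm [  2.5   5.5 -39.6]
```

Request:
move_arm([
  [2.5,6,-5,0,-0.004,0],
  [0,0,-10,0,0,0],
  [0,0.5,-10,0,0,0],
  [0,0.5,-10,0,0,0],
  [0,0,-4,0,0,0],
  [0,0,0,0,0,0],
])

```text
time_s: 16.03
eef_pos: [0.614, -0.0161, 0.0908]
eef_rot: [3.124, 0.329, 0.001]
contact_force: [0.2, 0.2, 0.3]
finger_gap: 0.648
```

```bash
python3 -W ignore go.py .614 -.0155 .093
```

```text
t 16.03 tcp [ 0.614  -0.0161  0.0908] tip [ 0.6141 -0.0162 -0.0053] toolz [ 1.e-03 -6.e-04 -1.e+00] turn [0.0006 0.001  0.0056] F [0.2 0.2 0.3] gap 0.648
shift mm [-0.   0.6  2.2]
```

Request:
move_arm([
  [0,0,0,0,0,0],
  [0,0,0,0,0,0],
  [0,0,0,0,0,0],
  [0,0,0,0,0,0],
  [0,0,0,0,0,0],
  [0,0,0,0,0,0],
  [0,0,0,0,0,0],
  [0,0,0,0,0,0],
], fingers=0)

```text
time_s: 16.7
eef_pos: [0.6148, -0.0155, 0.0927]
eef_rot: [-3.124, -0.33, -0.005]
contact_force: [-0.7, 5.3, -0.5]
finger_gap: 0.18
```

Request:
move_arm([
  [0,0,0,0,0,0],
  [0,0,0,0,0,0],
])

```text
time_s: 16.87
eef_pos: [0.6147, -0.0153, 0.0927]
eef_rot: [-3.124, -0.33, -0.005]
contact_force: [-0.6, 0.1, -0.7]
finger_gap: 0.184
```

```bash
cat > ptr.py <<'E'
from h import *
im,C,o=snap("wrist","wp")
a=np.radians(12.35);fx=np.array([-np.sin(a),np.cos(a),0]);r={}
for n,lo,hi,z in(("red",(0,150,80),(5,255,255),.037),("yel",(24,130,90),(34,255,255),.04)):
  for b in blobs(im,lo,hi,15):
    q=onplane(C,b[1],z);print(n,b,q.round(4),"along -x",(-(q@fx)*1e3).round(1))
p=np.array(o["eef_pos"]);print("tcp along -x",-(p@fx)*1e3)
E
python3 -W ignore go.py; python3 ptr.py
```

```text
t 16.87 tcp [ 0.6147 -0.0153  0.0927] tip [ 0.615  -0.0153 -0.0034] toolz [ 3.1e-03  7.0e-04 -1.0e+00] turn [-0.0007  0.0031  0.0049] F [-0.6  0.1 -0.7] gap 0.184
leg1 along 59.0 off 157.7 | leg2 along -157.5 off -20.9 | h -28.4
red (np.int32(3627), [465.4, 52.3], [408, 30, 104, 46]) [ 0.7526 -0.1306  0.037 ] along -x 288.5
red (np.int32(397), [303.3, 101.3], [296, 88, 16, 28]) [ 0.6997 -0.0321  0.037 ] along -x 181.0
yel (np.int32(340), [253.5, 126.0], [251, 91, 6, 71]) [ 0.6759 -0.0013  0.04  ] along -x 145.9
tcp along -x 146.4400508597953
```

Gripped (17 mm opening). The pull needed is about 35.5 mm along (0.214,-0.977).

Request:
move_arm([
  [0.8,-3.5,0,0,0,0],
  [1,-4.5,0,0,0,0],
  [1,-4.5,0,0,0,0],
  [1,-4.5,0,0,0,0],
  [1,-4.5,0,0,0,0],
  [1,-4.5,0,0,0,0],
  [0,0,0,0,0,0],
])

```text
time_s: 17.5
eef_pos: [0.6194, -0.0364, 0.0927]
eef_rot: [-3.111, -0.333, -0.001]
contact_force: [-3.5, 9.7, 1.4]
finger_gap: 0.181
```

```bash
python3 -W ignore go.py; python3 ptr.py
```

```text
t 17.5 tcp [ 0.6194 -0.0364  0.0927] tip [ 0.6193 -0.0352 -0.0034] toolz [-0.001   0.0125 -0.9999] turn [-0.0125 -0.001   0.0021] F [-3.5  9.7  1.4] gap 0.181
leg1 along 59.1 off 178.0 | leg2 along -177.9 off -20.8 | h -28.4
red (np.int32(4874), [454.5, 52.1], [384, 26, 128, 52]) [ 0.7553 -0.1423  0.037 ] along -x 300.6
red (np.int32(399), [274.5, 102.1], [268, 88, 14, 29]) [ 0.6994 -0.0325  0.037 ] along -x 181.4
yel (np.int32(365), [254.9, 125.3], [252, 91, 6, 71]) [ 0.681  -0.0225  0.04  ] along -x 167.6
tcp along -x 167.990879190404
```

Request:
move_arm([
  [0.9,-4,0,0,0,0],
  [0.9,-4,0,0,0,0],
  [0.9,-4,0,0,0,0],
  [0.4,-2,0,0,0,0],
  [0,0,0,0,0,0],
])

```text
time_s: 17.97
eef_pos: [0.6213, -0.0449, 0.0927]
eef_rot: [-3.099, -0.336, 0.004]
contact_force: [-3.5, 10.7, 1.6]
finger_gap: 0.182
```

```bash
python3 -W ignore go.py; python3 ptr.py
```

```text
t 17.97 tcp [ 0.6213 -0.0449  0.0927] tip [ 0.6208 -0.0427 -0.0034] toolz [-0.005   0.0236 -0.9997] turn [-0.0236 -0.005  -0.0004] F [-3.5 10.7  1.6] gap 0.182
leg1 along 59.3 off 185.7 | leg2 along -185.5 off -20.6 | h -28.4
red (np.int32(5286), [451.0, 51.6], [375, 25, 137, 53]) [ 0.7565 -0.1466  0.037 ] along -x 305.1
red (np.int32(310), [265.0, 101.4], [258, 88, 13, 29]) [ 0.7001 -0.0337  0.037 ] along -x 182.6
yel (np.int32(363), [255.9, 125.5], [253, 90, 6, 72]) [ 0.6827 -0.031   0.04  ] along -x 176.3
tcp along -x 176.793814843833
```

Request:
move_arm([
  [0.8,-3.5,0,-0.006,0,0],
  [0.7,-3,0,-0.006,0,0],
  [0.3,-1.5,0,-0.006,0,0],
  [0,0,0,0,0,0],
])

```text
time_s: 18.35
eef_pos: [0.622, -0.0482, 0.0927]
eef_rot: [-3.108, -0.34, 0.011]
contact_force: [-3.5, 11.2, 2.1]
finger_gap: 0.185
```

```bash
python3 -W ignore go.py; python3 ptr.py
```

```text
t 18.35 tcp [ 0.622  -0.0482  0.0927] tip [ 0.6212 -0.0468 -0.0034] toolz [-0.0086  0.0145 -0.9999] turn [-0.0145 -0.0085 -0.0022] F [-3.5 11.2  2.1] gap 0.185
leg1 along 59.8 off 189.8 | leg2 along -189.6 off -20.1 | h -28.4
red (np.int32(5506), [448.7, 51.4], [370, 25, 142, 53]) [ 0.7572 -0.1489  0.037 ] along -x 307.4
red (np.int32(186), [261.8, 100.2], [253, 88, 13, 28]) [ 0.7009 -0.0349  0.037 ] along -x 184.0
yel (np.int32(359), [255.0, 125.5], [253, 90, 5, 72]) [ 0.6831 -0.034   0.04  ] along -x 179.3
tcp along -x 180.11519485315387
```

Request:
move_arm([
  [0.5,-2.4,0,-0.006,0,0],
  [0.4,-1.8,0,-0.004,0,0],
  [0,-0.5,0,0,0,0],
  [0,0,0,0,0,0],
])

```text
time_s: 18.73
eef_pos: [0.6219, -0.0478, 0.0927]
eef_rot: [-3.107, -0.343, 0.016]
contact_force: [-3.8, 10.7, 1.8]
finger_gap: 0.186
```

```bash
python3 -W ignore go.py; python3 ptr.py; python3 -c "
import cv2,numpy as np
a=cv2.imread('pics/wp.png')[60:210,180:360];cv2.imwrite('pics/wpc.png',cv2.resize(a,None,fx=4,fy=4,interpolation=cv2.INTER_NEAREST))"
```

```text
t 18.73 tcp [ 0.6219 -0.0478  0.0927] tip [ 0.6208 -0.0464 -0.0034] toolz [-0.0118  0.0142 -0.9998] turn [-0.0142 -0.0118 -0.0042] F [-3.8 10.7  1.8] gap 0.186
leg1 along 60.1 off 189.3 | leg2 along -189.2 off -19.8 | h -28.4
red (np.int32(5441), [449.1, 51.4], [371, 25, 141, 53]) [ 0.7571 -0.1482  0.037 ] along -x 306.7
red (np.int32(200), [262.4, 99.5], [254, 87, 13, 29]) [ 0.7011 -0.0347  0.037 ] along -x 183.8
yel (np.int32(372), [255.3, 122.8], [253, 90, 6, 72]) [ 0.6847 -0.0333  0.04  ] along -x 179.0
tcp along -x 179.68267819507594
```

View pics/wpc.png

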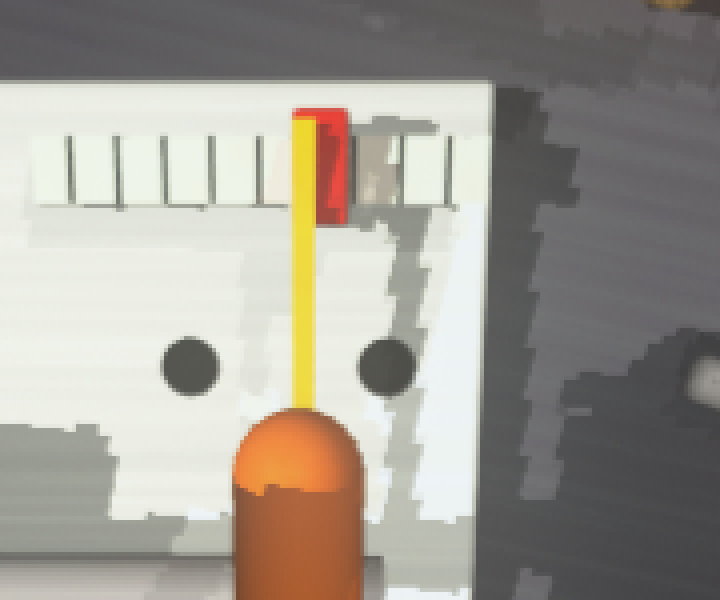

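The pointer (column 304) is over the left part of the clip (293–349, centre 321), so about 3 mm is missing. Spring droop eats the small shifts, so I am pulling further and ending on rows with a holding bias.

Request:
move_arm([
  [0.6,-2.8,0,-0.005,0.004,0],
  [0.6,-2.8,0,-0.005,0.004,0],
  [0.6,-2.8,0,-0.004,0.004,0],
  [0.3,-1.5,0,0,0,0],
])

```text
time_s: 19.12
eef_pos: [0.6229, -0.0521, 0.0927]
eef_rot: [-3.109, -0.346, 0.042]
contact_force: [-5.1, 13.7, 3.3]
finger_gap: 0.184
```

```bash
python3 -W ignore go.py; python3 ptr.py
```

```text
t 19.12 tcp [ 0.6229 -0.0521  0.0927] tip [ 0.6202 -0.0511 -0.0033] toolz [-0.0279  0.0105 -0.9996] turn [-0.0106 -0.0279 -0.0061] F [-5.1 13.7  3.3] gap 0.184
leg1 along 61.7 off 193.8 | leg2 along -193.6 off -18.2 | h -28.3
red (np.int32(5664), [447.5, 49.3], [367, 23, 145, 53]) [ 0.7577 -0.15    0.037 ] along -x 308.6
red (np.int32(129), [250.5, 97.9], [248, 86, 13, 28]) [ 0.7003 -0.0307  0.037 ] along -x 179.8
yel (np.int32(339), [255.8, 122.5], [254, 88, 5, 74]) [ 0.685 -0.038  0.04 ] along -x 183.6
tcp along -x 184.12511676713484
```

Request:
move_arm([
  [0.1,-0.5,0,-0.005,-0.009,0],
  [0.2,-1.0,0,-0.004,-0.009,0],
  [0.2,-1.2,0,0,-0.005,0],
])

```text
time_s: 19.42
eef_pos: [0.6227, -0.0512, 0.0927]
eef_rot: [-3.113, -0.348, 0.009]
contact_force: [-2.1, 11.9, 1.8]
finger_gap: 0.183
```

```bash
cat >> ptr.py <<'E'
h=cv2.cvtColor(im,cv2.COLOR_RGB2HSV)
Y=cv2.inRange(h,np.array((24,130,90)),np.array((34,255,255)));D=cv2.inRange(h,np.array((0,150,80)),np.array((5,255,255)))
for v in range(92,112,4):
    y=np.nonzero(Y[v,200:320])[0]+200;r=np.nonzero(D[v,200:320])[0]+200;al=np.r_[y,r]
    print("row",v,"ptr",y.mean(),"clip span",r.min(),r.max(),"off mm",(y.mean()-(al.min()+al.max())/2)/(np.ptp(al)+1)*10)
E
python3 -W ignore go.py; python3 ptr.py
```

```text
t 19.42 tcp [ 0.6227 -0.0512  0.0927] tip [ 0.622  -0.0503 -0.0034] toolz [-0.007   0.0088 -0.9999] turn [-0.0089 -0.007  -0.0073] F [-2.1 11.9  1.8] gap 0.183
leg1 along 59.7 off 193.4 | leg2 along -193.2 off -20.2 | h -28.4
red (np.int32(5653), [447.0, 52.5], [366, 26, 146, 54]) [ 0.7579 -0.1511  0.037 ] along -x 309.7
red (np.int32(153), [254.1, 100.1], [249, 88, 13, 28]) [ 0.7004 -0.0325  0.037 ] along -x 181.6
yel (np.int32(354), [255.3, 125.8], [253, 90, 6, 72]) [ 0.6836 -0.0372  0.04  ] along -x 182.6
tcp along -x 183.17067285309588
row 92 ptr 256.0 clip span 249 261 off mm 0.7692307692307693
row 96 ptr 256.0 clip span 249 260 off mm 1.25
row 100 ptr 256.0 clip span 249 260 off mm 1.25
row 104 ptr 256.0 clip span 249 260 off mm 1.25
row 108 ptr 256.0 clip span 249 260 off mm 1.25
```

About 1 mm past the centre of the clip. Now holding with a small bias for over 0.5 s.

Request:
move_arm([
  [0.2,-1,0,0,0,0],
  [0.2,-1,0,0,0,0],
  [0.2,-1,0,0,0,0],
  [0.2,-1,0,0,0,0],
  [0.2,-1,0,0,0,0],
  [0.2,-1,0,0,0,0],
  [0.2,-1,0,0,0,0],
])

```text
time_s: 20.05
eef_pos: [0.6224, -0.0497, 0.0927]
eef_rot: [-3.095, -0.351, 0.013]
contact_force: [-1.4, 11.8, -0.7]
finger_gap: 0.182
```

```bash
python3 -W ignore go.py; python3 ptr.py;sed -i 's/^$//' go.py; for i in 1 2 3 4 5 6; do python3 -c "
from workcell import bot
bot.read_camera('side');o=bot.get_obs();print(o['time_s'],o['eef_pos'],o['finger_gap'])"; done; python3 ptr.py | tail -6
```

```text
t 20.05 tcp [ 0.6224 -0.0497  0.0927] tip [ 0.6213 -0.0473 -0.0034] toolz [-0.0114  0.0256 -0.9996] turn [-0.0257 -0.0113 -0.0102] F [-1.4 11.8 -0.7] gap 0.182
leg1 along 59.7 off 190.3 | leg2 along -190.1 off -20.2 | h -28.4
red (np.int32(5457), [449.6, 52.7], [371, 26, 141, 54]) [ 0.7572 -0.1487  0.037 ] along -x 307.2
red (np.int32(168), [260.1, 100.6], [252, 88, 14, 28]) [ 0.7005 -0.0341  0.037 ] along -x 183.1
yel (np.int32(349), [256.9, 124.5], [255, 90, 5, 72]) [ 0.6842 -0.0356  0.04  ] along -x 181.1
tcp along -x 181.6906749529605
row 92 ptr 257.0 clip span 253 265 off mm -1.5384615384615385
row 96 ptr 257.0 clip span 253 265 off mm -1.5384615384615385
row 100 ptr 257.0 clip span 253 264 off mm -1.25
row 104 ptr 257.0 clip span 252 264 off mm -0.7692307692307693
row 108 ptr 257.0 clip span 252 264 off mm -0.7692307692307693
20.15 [ 0.62244787 -0.04967562  0.09266319] 0.18352984427896932
20.2 [ 0.62243297 -0.04966374  0.09265227] 0.17936049867243492
20.25 [ 0.6224245  -0.04965944  0.09262252] 0.18596748926388446
20.3 [ 0.62243148 -0.04967783  0.09266099] 0.1889595433784003
20.35 [ 0.62243186 -0.04968338  0.09264333] 0.1857141145818213
20.4 [ 0.62243306 -0.049668    0.09264265] 0.18228283451278487
tcp along -x 181.64646047909991
row 92 ptr 257.0 clip span 253 265 off mm -1.5384615384615385
row 96 ptr 257.0 clip span 253 265 off mm -1.5384615384615385
row 100 ptr 257.0 clip span 253 265 off mm -1.5384615384615385
row 104 ptr 257.0 clip span 253 264 off mm -1.25
row 108 ptr 257.0 clip span 252 264 off mm -0.7692307692307693
```

The hold is stable: the pointer is about 1 mm from the clip centre with no drift. A last check of the pen and bracket, then I hand in.

```bash
python3 - <<'E'
from seam import *
T,C,o=snap("side","s9")
S0=np.load("pics/side0.npy")
for n,lo,hi,box in(("pen",(22,130,90),(34,255,255),(310,345,120,165)),("bead",(3,110,90),(20,255,255),(190,235,205,255))):
    for im in(S0,T):
        m=cv2.inRange(cv2.cvtColor(im,cv2.COLOR_RGB2HSV),np.array(lo),np.array(hi))[box[2]:box[3],box[0]:box[1]]
        y,x=np.nonzero(m);print(n,len(x),(x.mean()+box[0]).round(2),(y.mean()+box[2]).round(2),x.min()+box[0],x.max()+box[0],y.min()+box[2],y.max()+box[2])
o=bot.get_obs();print(o["time_s"],o["eef_pos"],o["contact_force"],o["finger_gap"]);bot.finish_job()
E
```

```text
pen 22 326.95 131.77 324 330 130 137
pen 4 325.25 142.25 324 327 137 148
bead 109 214.36 228.91 197 227 216 246
bead 97 215.3 230.11 197 227 216 246
20.5 [ 0.6224272  -0.04965687  0.09262638] [-2.73366504 11.54831135  0.65422968] 0.18454139137960798
the job is handed in; nothing more can be done
```

The whole job was done in 20.5 s of the 64 s allowed and handed in with the gripper holding the handle at the mark. No verdict is reported.

- **Weld:** I ran the pen tip from the green dot round the corner to the white dot at about 4 cm/s. By the measured arm pose it stayed about 3 mm above the plate and within 0.5 mm sideways, and it stopped 1.6 mm past the nominal end.
- **Pen:** I hung it back in its stand and let go. Right after release its top was measured at (0.5605, -0.2506), within about 1 mm of the hole centre.
- **Handle:** I pulled it about 35 mm. The pointer is about 1 mm (0.8–1.5 mm in the rows measured) short of the clip's middle, and it did not drift over about 0.4 s. The grip opening of about 17 mm and a pull of about 11.5 N show the handle is held.
- **Bracket:** The bead covers the same pixels in the side view as at the start, so the bracket did not move noticeably.

**Failed check:** In the last side picture almost none of the pen's yellow showed (4 pixels against 22 at the start). I think the arm was shading or hiding it, but I did not confirm that. The proof that the pen hangs properly is therefore the wrist picture taken just after release.

**Look-alikes:** The loose pink and purple pens were already lying over in the wrist picture at 1.15 s, before the gripper came down. I did not touch them.

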